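Draw up the cam joint of a display tray

TASK

The end board of the knock-down display tray still stands a little off the floor board. Take the big flat screwdriver from the block, seat it in the slot of the cam connector and turn the cam clockwise until it has drawn the end board up firmly tight against the floor board, but stop as soon as it is firm so that the bolt is not torn out. Do not gouge the floor board with the blade, put the screwdriver back upright in its hole in the block, and leave the other things where they are.

Things in the scene. Friction and masses are not known exactly. Their poses are not given: they have to be found in the camera images.
- floor_board: plywood floor board of the display tray, 240 x 220 x 24 mm, fixed, flat between two side boards 70 mm high. Origin: centre of its underside, on the table; z up, x along the 240 mm to the tray's open end. Its edge at x = -120 mm meets the end board. The cam connector sits in its top face at x = -86 mm, y = 0 (34 mm from that edge), in a grey plastic rim 52 mm wide, 1 mm high
- end_board: plywood board 18 mm thick, 250 mm wide, 90 mm high, upright at the tray's end; slides only along the floor board's x, on tight dowels (5 N). Origin: lower middle of its inner face; in that frame its x is -121.5 mm at the start, -120 mm when they touch. Its bolt's thick head reaches into the cam; the bolt's depth (unseen) varies by 1 mm either way, and with it the angle of tightness by 0.3 rad
- cam (a joint): turn of the cam disc, rad, clockwise from above positive: 0 to 0.08 at the start. It grabs the bolt head at 0.15 to 0.7; the boards meet at 0.6 to 1.2; so far turning takes under 0.25 N m. Then the resistance climbs by 0.1 N m each 0.1 rad: just tight at 0.33 N m, right at 0.4 to 0.5 N m, bolt torn out at 0.6 N m. The screwdriver turns some 0.3 rad more than the disc. The cam stays where left
- slot (a point): middle of the floor of the slot in the cam's face. The cam is a bare metal disc 35 mm in diameter, face up, top 24.8 mm above the table; the slot is 17 mm long, 3.5 mm wide, 7 mm deep (floor 17.8 mm above the table), edges bevelled 0.8 mm. x lies along the slot, z up; it turns with the disc, whose axis passes through this point
- driver: big flat screwdriver, 182 mm long, 0.14 kg, blade down in one of the block's holes: the one with the thick six-sided dark wooden handle. Origin: middle of the blade's end; z up to the handle. Blade 14 mm wide along x, 2.5 mm thick along y; shank 8 mm in diameter. The handle spans z = 85 to 182 mm and rests on the block; 30 mm across flats, which face +y, -y and every 60 degrees on
- driver_grip (a point): point on the screwdriver's axis at z = 145 mm, where to grip the handle
- block: pine tool block that does not move, 70 x 160 x 90 mm high, with two upright through holes 19 mm in diameter, 84 mm apart along y. Origin: centre of its underside
- block_hole0 (a point): middle of the mouth of the hole at the block's -y end, 90 mm above the table
- block_hole1 (a point): middle of the mouth of the hole at the block's +y end, 90 mm above the table
- crosshead: bystander: small cross-head screwdriver with a slim round handle 25 mm thick, standing in the block's other hole, 138 mm long. Origin: its tip; z up
- tin: bystander: small open tin of spare dowels, 52 mm in diameter, 49 mm high with the dowels, standing on the floor board. Origin: centre of its underside
- nut_bowl: bystander: red plastic bowl of chestnuts, 150 mm wide, 55 mm high. Origin: centre of its underside
- syrup: bystander: brown bottle with a red cap, 64 mm in diameter, 190 mm high. Origin: centre of its underside
Mind the look-alikes: they are no part of the job. There is more than one size of the block; the job needs the middle-sized.

How it is judged:
On the way:
1. the screwdriver's blade is seated in the cam's slot (z of driver in the frame of slot below 0.002 m and horizontal distance between driver and slot below 0.004 m and angle between the x axis of driver and the x axis of slot, either way round below 0.35 rad), for 0.1 s.
At the end, for the whole second after the job is handed in: the end board is clamped against the floor board with at least 20 N (reached at about 0.33 N m on the cam), and the flat screwdriver stands released and at rest in a hole of the block, within 8 mm of the hole's middle, upright within 0.1 rad, its handle down on the block (within 7 mm) (contact force between end_board and floor_board above 20 N and angle between driver's own z axis and vertical below 0.1 rad and z of driver in the frame of block below 0.012 m and (horizontal distance between driver and block_hole0 below 0.008 m or horizontal distance between driver and block_hole1 below 0.008 m) and linear speed of driver below 0.02 m/s); the robot touches nothing.
It fails at once if the joint is overtightened: it is clamped with more than 80 N and the bolt tears out (contact force between end_board and floor_board above 80 N).
It fails at once if the screwdriver is driven into the floor board with more than 20 N (contact force between driver and floor_board above 20 N).
It fails at once if the other screwdriver, the tin, the bowl or the bottle is moved by more than 20 mm (distance of any of crosshead, tin, nut_bowl, syrup from where it was at the start of the episode above 0.02 m).
It also fails if it takes over 64 s, if anything falls off the work surface, if the arm or the gripper's body presses on something with over 40 N, if the wrist force passes 120 N, or if a joint passes its speed limit or range.

ROBOT

A 7-joint arm with a two-finger parallel gripper is mounted at the origin on the work surface. World frame = base frame: x ahead of the robot, y to its left, z up, the work surface at z = 0. Lengths are in m, angles in rad, forces in N, time in s.
With the tool pointing down it reaches from about 0.4 to 0.85 m from the base axis. Payload 10.4 kg.
Tool frame: the origin (TCP) lies midway between the tips of the shut fingers; the grasp point (between the pads) lies 19 mm behind it; z points along the fingers, x is the direction in which the jaws open and shut, and the axes are right-handed (so a half turn about z gives the same grasp; the last joint's range is limited). The gripper opens to 85 mm and grips with 20 to 120 N. Pads are 22 mm wide; open, the fingers measure 114 mm over their backs; the gripper's body (76 mm by 85 mm) begins 54 mm behind the grasp point. The pads swing forward as they close: fully open they stand 13 mm farther back than shut.
Start: joints at [1.193, 0.332, -0.065, 1.46, 0.022, 1.35, -0.088], TCP at [0.217, -0.586, 0.231] pointing down, gripper open.
Joint ranges: [-2.6, 2.6], [-0.5, 2.12], [-1.47, 1.34], [0.16, 2.42], [-1.27, 4.41], [0.06, 2.06], [-2.6, 2.6]. Speed limits (rad/s): [2.22, 2.22, 2.79, 2.79, 3.14, 3.14, 3.14].

INTERFACE

Orientations are given as a unit quaternion [x, y, z, w].
In Python, from workcell import manip, cams gives the robot as it stands.
- The arm moves only by the tool move_arm, never from a script. Its argument "moves" is a list of rows, each a list of 7 numbers: the turn, a rotation vector about the tool's x, y, z in degrees, then the shift along the tool's x, y, z in m, then the finger opening in m, from 0 to 0.0854. A call has 1 to 10 rows; each row is the pose to reach, as a shift and turn from the pose commanded when the call began, along the tool's axes at that moment; what a row does not reach only later rows make up. A row lasts 1/10 s, in which the tool goes at most 50 mm and 8.59 degrees, less where a joint would pass 70% of its speed; a pose out of reach is approached as far as the arm can. A call with a gripper value outside its range is refused whole. The fingers move at their own pace and stop on an object; "grip_force" is the grip in N (left out, the last holds). Time passes only in rows, so rows that repeat a pose let the fingers close. It gives the time, the measured TCP pose, the force and the opening at its end, in the units of the state.
- manip.get_obs(): the state, without advancing time (a new reading comes with each control period).
- cams.camera(name): name is "scene" or "top"; returns the picture (384x512x3 uint8, red, green, blue); there is no depth.
- cams.camera_params(name): a dict with "fx", "fy", "cx", "cy" (pixels), "xyz" and "rotation" of the camera in the world. Camera axes: x right, y up, looking along -z (the intrinsics and any distortion apply to the point x, -y, -z); pixel columns grow to the right and rows downward; lengths in m; the calibration is good to about 2 mm. A picture is of the moment at which its call begins. camera_params takes no time and is no camera call.
- manip.hand_in(): hands the job in, once; it reports no verdict.
The state is a dict: "clock": time; "joint_pos": joint angles; "joint_velocities": joint speeds; "tau": joint torques, N m; "position": TCP position; "ee_rot": TCP orientation; "ft_force": force on the tool from outside, world axes, zero at the start; "torque": the same for the moment, N m; "grip_width": opening from 0.0 (shut) to 1.0 (fully open).
Only numpy, scipy, OpenCV 4.12 (cv2) and the standard library are available. Lean on these libraries where they do the work, as an engineer would, in place of code of your own. Each camera call takes 0.05 s, during which the arm holds its last target. There are 200 camera calls.

## Working session

There is one attempt and no reset: what is moved stays moved. The work goes in short steps, Python scripts to look and compute and a tool call to move; the robot and the scene stay as the last step left them, time stands still between calls to the robot, and variables do not carry over. Pictures are saved under pics/ and viewed, about 8 in all and at most 12, crops included, and the job is handed in when it is done.

Besides the shell and the picture viewer there is one more tool, called after ">>>" by a JSON object that holds its "op" and its "data". move_arm: Moves the arm, as the interface text tells. Its arguments: {"type":"object","properties":{"moves":{"type":"array","items":{"type":"array","items":{"type":"number"}}},"grip_force":{"type":"number"}},"required":["moves"]}

```bash
mkdir -p pics; ls; python3 - <<'E'
from workcell import manip,cams
import cv2
for n in("scene","top"):
    im=cams.camera(n); cv2.imwrite(f"pics/{n}0.png",im[:,:,::-1]); print(n,cams.camera_params(n))
print(manip.get_obs())
E
```

```text
pics
scene {'fx': 373.986759337144, 'fy': 373.986759337144, 'cx': 255.7096125550286, 'cy': 184.02801467860343, 'xyz': array([ 1.10620941, -0.45012708,  0.61393078]), 'rotation': array([0.39585322, 0.22333302, 0.42283288, 0.78398657])}
top {'fx': 370.5038615998199, 'fy': 370.5038615998199, 'cx': 253.684740731193, 'cy': 192.0091694907985, 'xyz': array([ 0.40503181, -0.11855173,  1.01084755]), 'rotation': array([ 0.04314991, -0.0508641 , -0.70288063,  0.70817353])}
{'clock': 0.1, 'joint_pos': array([ 1.1933756 ,  0.33276491, -0.06467387,  1.46084069,  0.02160291,
        1.34986314, -0.08852039]), 'joint_velocities': array([ 8.25922060e-04, -1.30190800e-03, -1.69258542e-03, -2.88848521e-03,
        5.11125820e-05, -5.92038577e-05,  5.54521576e-04]), 'tau': array([ 1.99220049e-03, -6.26747561e+01,  4.92801075e-02, -3.92431390e+01,
        1.61810144e-02,  6.93409616e-03, -6.98457688e-05]), 'position': array([ 0.21701264, -0.58577939,  0.23063069]), 'ee_rot': array([ 8.20791629e-01, -5.71227410e-01, -5.02072503e-04, -3.10684236e-04]), 'ft_force': array([-0.17510031,  0.02674947,  0.40603402]), 'torque': array([ 0.04082417, -0.01918215, -0.00740245]), 'grip_width': 0.9995522038233664}
```

View pics/scene0.png

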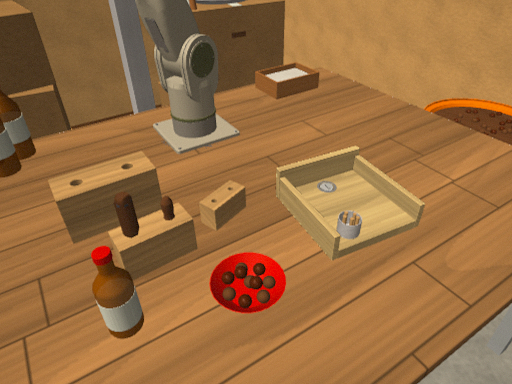

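View pics/top0.png

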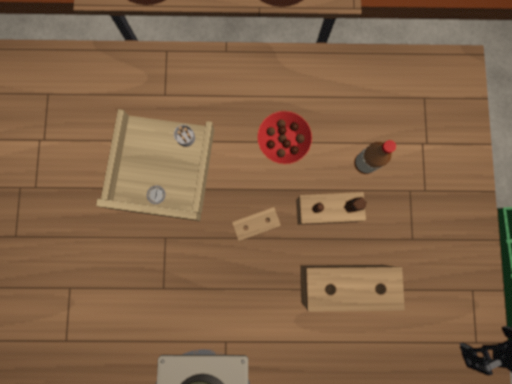

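Scene view: three blocks. The large empty one is at about (107,195), the middle one holding both screwdrivers at (155,240), and the small empty one at (223,204). The tray is at (348,200), the cam at (327,187) and the tin at (348,225). In the top view the middle block is at (333,208), its thick dark handle at (355,205) and the slim one at (318,208). The cam is at (156,194). The middle-sized block and the thick handle fit the description; I'll confirm with an enlarged crop.

```bash
cat > h.py <<'E'
import numpy as np, cv2
from scipy.spatial.transform import Rotation as R
from workcell import manip,cams
def proj(n,p):
    c=cams.camera_params(n); q=R.from_quat(c['rotation']).inv().apply(np.atleast_2d(p)-c['xyz'])
    return np.c_[c['cx']+c['fx']*q[:,0]/-q[:,2], c['cy']-c['fy']*q[:,1]/-q[:,2]]
def ray(n,uv,z):
    c=cams.camera_params(n); uv=np.atleast_2d(uv)
    d=np.c_[(uv[:,0]-c['cx'])/c['fx'],-(uv[:,1]-c['cy'])/c['fy'],-np.ones(len(uv))]
    d=R.from_quat(c['rotation']).apply(d); return c['xyz']+d*((z-c['xyz'][2])/d[:,2])[:,None]
def crop(im,x,y,w,h,s): return cv2.resize(im[y:y+h,x:x+w],None,fx=s,fy=s,interpolation=cv2.INTER_CUBIC)
E
python3 - <<'E'
from h import *
t=np.mean([cams.camera("top").astype(float) for _ in range(4)],0).astype(np.uint8)[:,:,::-1]
s=np.mean([cams.camera("scene").astype(float) for _ in range(4)],0).astype(np.uint8)[:,:,::-1]
cv2.imwrite("pics/tm.png",t);cv2.imwrite("pics/sm.png",s)
a=crop(t,290,180,80,60,5);b=crop(t,136,175,40,30,10);c=crop(s,100,180,100,75,4);d=crop(s,307,170,40,30,10)
cv2.imwrite("pics/c1.png",np.vstack([np.hstack([a,b]),np.hstack([c,d])]))
E
```

```text
(no output)
```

View pics/c1.png

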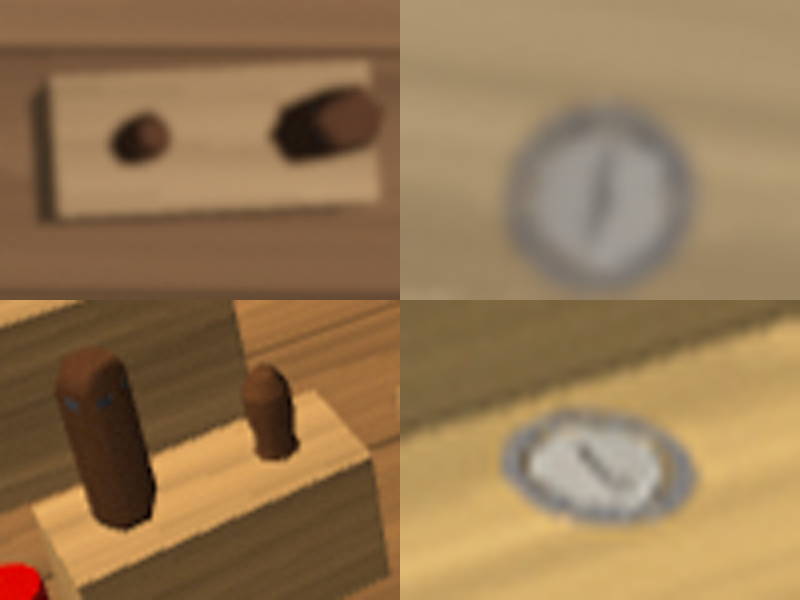

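The crop confirms it: the thick six-sided handle is at top (355,205) and the slim round one at (318,208), both in the middle-sized block. The cam is at top (156,194.5) with its slot roughly along image vertical, and at scene (327,186.5).

```bash
python3 - <<'E'
from h import *
from scipy.optimize import least_squares
f=lambda P,s,x0,y0:(np.array(P,float)+.5)/s-.5+[x0,y0]
# block top corners
T=f([(50,75),(370,62),(380,203),(57,217)],5,290,180); S=f([(35,210),(78,285),(372,160),(318,92)],4,100,180)
print("blk top->",ray("top",T,.09).round(4).tolist()); print("blk scene->",ray("scene",S,.09).round(4).tolist())
# corners in block frame: top order: far-left=(+x,+y),(+x,-y),(-x,-y),(-x,+y)
def bx(p,c): a=p[2];r=np.array([[np.cos(a),-np.sin(a)],[np.sin(a),np.cos(a)]]);return np.c_[(r@np.array(c).T).T+p[:2],np.full(len(c),.09)]
ct=[(.035,.08),(.035,-.08),(-.035,-.08),(-.035,.08)]; cs=[(-.035,-.08),(.035,-.08),(.035,.08),(-.035,.08)]
g=lambda p:np.r_[(proj("top",bx(p,ct))-T).ravel(),(proj("scene",bx(p,cs))-S).ravel()]
r=least_squares(g,[.36,-.33,0]);print("block",r.x,r.fun.round(1))
print("holes0,1",bx(r.x,[(0,-.042),(0,.042)]).round(4))
print("driver top", ray("top",f([(350,115)],5,290,180),.187), "base",)
print("cam top",ray("top",f([(200,198)],10,136,175),.025),"scene",ray("scene",f([(200,166)],10,307,170),.025))
print("slot ends top",ray("top",f([(203,160),(197,245)],10,136,175),.0248).round(4),"scene",ray("scene",f([(180,147),(228,192)],10,307,170),.0248).round(4))
# tray outline top
t=cv2.imread("pics/tm.png");s=cv2.imread("pics/sm.png")
A=crop(t,92,100,128,128,4.5);k=crop(s,105,185,50,75,8)[:, :]
k=cv2.resize(k,(224,336)); A[:336,352:]=k[:,:] if A.shape[1]>=576 else k
cv2.imwrite("pics/tray.png",np.hstack([A[:,:],np.zeros((A.shape[0],1,3),np.uint8)]))
E
```

```text
blk top-> [[0.5227, -0.2434, 0.09], [0.5306, -0.4048, 0.09], [0.4598, -0.4075, 0.09], [0.4516, -0.2462, 0.09]]
blk scene-> [[0.4665, -0.4053, 0.09], [0.5315, -0.4023, 0.09], [0.5277, -0.2451, 0.09], [0.458, -0.2457, 0.09]]
block [ 0.4929239  -0.32466553  0.04324443] [-0.1 -0.7 -0.7 -0.3 -0.6 -0.7 -0.  -1.2 -1.1 -1.3 -0.4  0.1  0.1 -1.2
 -0.9 -0.7]
holes0,1 [[ 0.4947 -0.3666  0.09  ]
 [ 0.4911 -0.2827  0.09  ]]
driver top [[ 0.49334181 -0.364853    0.187     ]] base
cam top [[0.52854249 0.13352546 0.025     ]] scene [[0.53211245 0.13352352 0.025     ]]
slot ends top [[0.5388 0.1332 0.0248]
 [0.5159 0.1338 0.0248]] scene [[0.5225 0.1351 0.0248]
 [0.5447 0.1321 0.0248]]
```

```bash
python3 - <<'E'
import cv2,numpy as np
from h import crop
t=cv2.imread("pics/tm.png");s=cv2.imread("pics/sm.png")
A=crop(t,92,100,128,128,3.125);B=crop(s,110,188,40,40,10)
cv2.imwrite("pics/tray.png",np.hstack([A,B]))
E
```

```text
(no output)
```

View pics/tray.png

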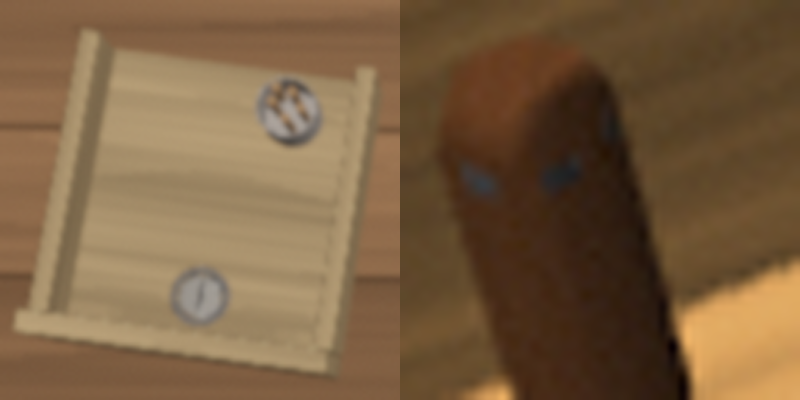

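The tray's end board runs along the near edge of the top view. Blue marks sit on the handle's flats at scene (118,206), (126,205) and (131,200.5), which gives me the handle's yaw.

```bash
python3 - <<'E'
from h import *
from scipy.optimize import least_squares
f=lambda P,s,x0,y0:(np.array(P,float)+.5)/s-.5+[x0,y0]
M=f([(80,180),(162,173),(210,125)],10,110,188)
def pts(p):
    a=p[0]+np.radians([0,60,120]); return np.c_[p[2]+.015*np.cos(a),p[3]+.015*np.sin(a),np.full(3,p[1])]
for a0 in range(-180,60,30):
    r=least_squares(lambda p:np.r_[(proj("scene",pts(p))-M).ravel(),(p[2:]-[.4947,-.366])*300],[np.radians(a0),.165,.494,-.366])
    print(a0,r.cost.round(2),np.degrees(r.x[0])%360,r.x[1:])
a=ray("top",f([(82,30),(30,310)],3.125,92,100),.07);b=ray("top",f([(378,70),(340,345)],3.125,92,100),.07);c=ray("top",f([(15,328),(335,375)],3.125,92,100),.09)
for q in(a,b): d=q[0]-q[1];print("yaw",np.degrees(np.arctan2(d[1],d[0])),np.linalg.norm(d))
d=c[1]-c[0];print("endyaw",np.degrees(np.arctan2(d[1],d[0]))+90,np.linalg.norm(d))
for n,u,v in(("top",156,194.5),("scene",327,186.3)):
    g=cv2.cvtColor(cv2.imread({"top":"pics/tm.png","scene":"pics/sm.png"}[n]),cv2.COLOR_BGR2GRAY).astype(float)
    o=ray(n,(u,v),.025)[0]
    L=np.linspace(-.03,.03,121); X,Y=np.meshgrid(o[0]+L,o[1]+L,indexing='ij')
    uv=proj(n,np.c_[X.ravel(),Y.ravel(),np.full(X.size,.025)]).astype(np.float32)
    I=cv2.remap(g.astype(np.float32),uv[:,0].reshape(X.shape),uv[:,1].reshape(X.shape),cv2.INTER_CUBIC)
    m=np.hypot(X-o[0],Y-o[1])<.0125
    w=np.where(m,np.clip(np.percentile(I[m],60)-12-I,0,None),0); w/=w.sum()
    cx,cy=(w*X).sum(),(w*Y).sum(); C=np.array([[(w*(X-cx)**2).sum(),(w*(X-cx)*(Y-cy)).sum()],[0,(w*(Y-cy)**2).sum()]])
    print(n,"slot",cx,cy,np.degrees(.5*np.arctan2(2*C[0,1],C[0,0]-C[1,1])),np.sqrt(np.linalg.eigvalsh(C,UPLO='U')))
E
```

```text
-180 0.01 306.10678815004275 [ 0.1725734   0.49470192 -0.36594675]
-150 0.01 306.10678787013774 [ 0.1725734   0.49470192 -0.36594675]
-120 0.01 306.1067872034354 [ 0.1725734   0.49470192 -0.36594675]
-90 0.01 306.10678802891124 [ 0.1725734   0.49470192 -0.36594675]
-60 0.01 306.10678851162635 [ 0.1725734   0.49470192 -0.36594675]
-30 0.01 306.1067876482167 [ 0.1725734   0.49470192 -0.36594675]
0 0.01 306.10678814782074 [ 0.1725734   0.49470192 -0.36594675]
30 0.01 306.10678821622514 [ 0.1725734   0.49470192 -0.36594675]
yaw -6.98352923593577 0.23914954251553538
yaw -6.377363793373672 0.23321187559935122
endyaw -7.9126625558459125 0.25740666446695354
top slot 0.5291815763748015 0.13336170379367362 -6.644597840794204 [0.0013051  0.00451266]
scene slot 0.5319695416728869 0.1330802023312766 -8.051374563905286 [0.00150679 0.00606346]
```

```bash
cat >> h.py <<'E'
def yaw(o=None):
    o=o or manip.get_obs(); x=R.from_quat(o['ee_rot']).as_matrix()[:,0]; return np.degrees(np.arctan2(x[1],x[0]))
def st(): 
    o=manip.get_obs(); print("t%.2f pos %s yaw %.2f z-axis %s q7 %.3f F %s M %s w %.3f"%(o['clock'],o['position'].round(4),yaw(o),R.from_quat(o['ee_rot']).as_matrix()[:2,2].round(4),o['joint_pos'][6],o['ft_force'].round(1),o['torque'].round(3),o['grip_width']))
def go(p,y):
    o=manip.get_obs(); r=R.from_quat(o['ee_rot']); y=np.radians(y)
    t=R.from_matrix(np.array([[np.cos(y),np.sin(y),0],[np.sin(y),-np.cos(y),0],[0,0,-1.]]))
    print("turn",np.degrees((r.inv()*t).as_rotvec()).round(2),"shift",r.inv().apply(np.array(p)-o['position']).round(4))
E
python3 - <<'E'
from h import *
go((.4947,-.366,.231),6)
print(ray("top",[(388,147),],.185),ray("top",(362,166),.0),ray("scene",[(103,254)],.19),ray("scene",(125,335),0), ray("scene",(165,203),.14))
E
```

```text
turn [  0.    -0.   -75.67] shift [-1.100e-01 -3.367e-01  3.000e-04]
[[ 0.62240893 -0.43488514  0.185     ]] [[ 0.61603966 -0.43068364  0.        ]] [[ 0.63389164 -0.43429034  0.19      ]] [[ 0.64768773 -0.44641898  0.        ]] [[ 0.50492457 -0.28958317  0.14      ]]
```

>>> {"op": "move_arm", "data": {"moves": [[0,0,-8,-0.011,-0.034,0,0.06],[0,0,-16,-0.024,-0.072,0,0.06],[0,0,-24,-0.037,-0.11,0,0.06],[0,0,-32,-0.05,-0.15,0,0.06],[0,0,-40,-0.062,-0.19,0,0.06],[0,0,-48,-0.075,-0.23,0,0.06],[0,0,-56,-0.088,-0.27,0,0.06],[0,0,-64,-0.1,-0.305,0,0.06],[0,0,-72,-0.107,-0.325,0,0.06],[0,0,-75.7,-0.11,-0.3367,0,0.06]], "grip_force": 40}}

```text
clock: 1.5
position: [0.4966, -0.3637, 0.2314]
ee_rot: [0.998, 0.057, 0.0, -0.0]
ft_force: [-0.5, -0.2, 0.3]
grip_width: 0.704
```

```bash
python3 - <<'E'
from h import *
st(); go((.4947,-.366,.131),6)
t=cams.camera("top")[:,:,::-1];s=cams.camera("scene")[:,:,::-1]
cv2.imwrite("pics/g1.png",np.hstack([crop(t,310,160,80,80,5),crop(s,80,120,100,100,4)]))
E
```

```text
t1.50 pos [ 0.4966 -0.3637  0.2314] yaw 6.52 z-axis [0.0007 0.0006] q7 0.574 F [-0.5 -0.2  0.3] M [-0.027  0.013 -0.029] w 0.704
turn [-0.03 -0.05  0.52] shift [-0.0022  0.0022  0.1004]
```

View pics/g1.png

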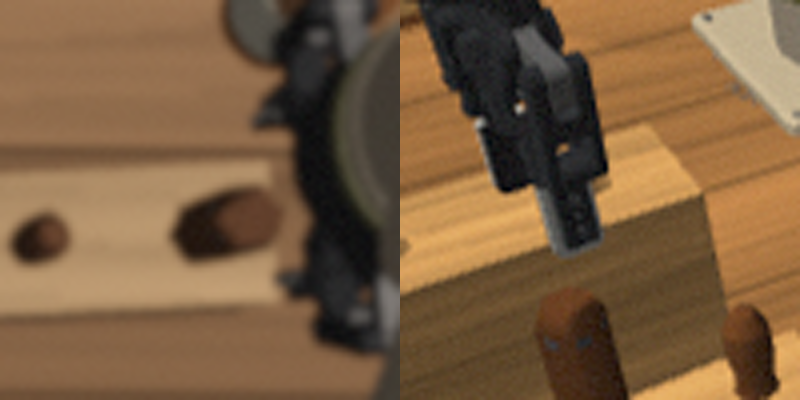

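```bash
python3 - <<'E'
from h import *
print(proj("top",[[.4966,-.3637,.231],[.4947,-.366,.187]]),proj("scene",[[.4966,-.3637,.231],[.4947,-.366,.187]]));st()
E
```

```text
[[365.11142464 198.91220028]
 [360.09095242 202.00154713]] [[116.84915674 175.87681513]
 [120.7800648  194.96669741]]
t1.60 pos [ 0.4962 -0.3642  0.2313] yaw 6.26 z-axis [0.0007 0.0009] q7 0.571 F [-0.3 -0.   0.1] M [-0.021  0.021  0.003] w 0.703
```

>>> {"op": "move_arm", "data": {"moves": [[0,0,0.3,-0.0015,0.0018,0,0.06],[0,0,0.3,-0.0015,0.0018,0.03,0.06],[0,0,0.3,-0.0015,0.0018,0.06,0.06],[0,0,0.3,-0.0015,0.0018,0.09,0.06],[0,0,0.3,-0.0015,0.0018,0.1,0.06],[0,0,0.3,-0.0015,0.0018,0.1,0.06]]}}

```text
clock: 2.2
position: [0.4919, -0.3685, 0.1303]
ee_rot: [0.999, 0.049, -0.001, -0.001]
ft_force: [0.1, -0.7, -0.1]
grip_width: 0.699
```

>>> {"op": "move_arm", "data": {"moves": [[0,0,0,0,0,0,0.04],[0,0,0,0,0,0,0.03],[0,0,0,0,0,0,0.02],[0,0,0,0,0,0,0.02],[0,0,0,0,0,0,0.02],[0,0,0,0,0,0,0.02],[0,0,0,0,0,0,0.02]], "grip_force": 60}}

```text
clock: 2.9
position: [0.4941, -0.3686, 0.1333]
ee_rot: [0.999, 0.05, 0.001, 0.001]
ft_force: [-1.5, -0.6, 7.6]
grip_width: 0.341
```

```bash
python3 - <<'E'
from h import *
st()
E
```

```text
t2.90 pos [ 0.4941 -0.3686  0.1333] yaw 5.71 z-axis [ 0.0022 -0.0021] q7 0.544 F [-1.5 -0.6  7.6] M [ 0.005  0.326 -0.011] w 0.341
```

>>> {"op": "move_arm", "data": {"moves": [[0,0,0,0,0,0,0.02],[0,0,0,0,0,-0.01,0.02],[0,0,0,0,0,-0.03,0.02],[0,0,0,0,0,-0.05,0.02],[0,0,0,0,0,-0.075,0.02],[0,0,0,0,0,-0.1,0.02],[0,0,0,0,0,-0.12,0.02],[0,0,0,0,0,-0.13,0.02],[0,0,0,0,0,-0.13,0.02]], "grip_force": 100}}

```text
clock: 3.8
position: [0.4939, -0.3681, 0.263]
ee_rot: [0.999, 0.05, 0.001, 0.001]
ft_force: [0.5, 0.3, -1.8]
grip_width: 0.337
```

```bash
python3 - <<'E'
from h import *
st(); go((.5305,.1333,.262),6)
s=cams.camera("scene")[:,:,::-1]; p=proj("scene",[.494,-.367,.2])[0].astype(int); print(p)
cv2.imwrite("pics/g2.png",crop(s,max(p[0]-40,0),p[1]-30,80,80,7))
E
```

```text
t3.80 pos [ 0.4939 -0.3681  0.263 ] yaw 5.73 z-axis [ 0.0021 -0.0015] q7 0.574 F [ 0.5  0.3 -1.8] M [ 0.015 -0.021  0.108] w 0.337
turn [ 0.1  -0.11 -0.27] shift [ 8.650e-02 -4.952e-01  3.000e-04]
[118 189]
```

View pics/g2.png

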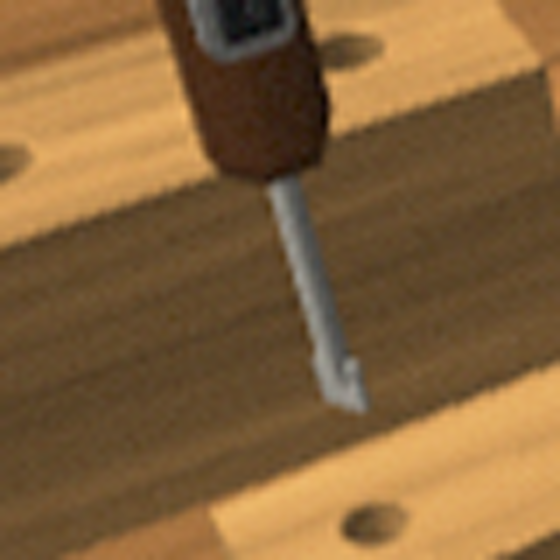

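The driver is lifted. The blade's lower edge runs from about (328,400) to (365,410) in the crop. I'll compare that with the three possible blade yaws.

```bash
python3 - <<'E'
from h import *
c=np.array([.494,-.367,.135])
for y in (36,96,156):
    a=np.radians(y); d=.007*np.array([np.cos(a),np.sin(a),0]); t=.00125*np.array([-np.sin(a),np.cos(a),0])
    q=[(proj("scene",c+i*d+j*t)[0]-[78,159])*7 for i in(-1,1) for j in (-1,1)]; print(y,np.round(q,0).tolist())
print((proj("scene",c)[0]-[78,159])*7)
E
```

```text
36 [[314.0, 395.0], [319.0, 390.0], [355.0, 407.0], [361.0, 401.0]]
96 [[315.0, 411.0], [312.0, 406.0], [363.0, 390.0], [359.0, 386.0]]
156 [[339.0, 414.0], [329.0, 415.0], [345.0, 382.0], [336.0, 383.0]]
[337.18214138 398.22655774]
```

The 36° yaw matches, so the blade sits at tool yaw + 30°. I'll turn the tool to yaw 143°, which leaves room for the clockwise turn, and raise it to clear the crosshead.

>>> {"op": "move_arm", "data": {"moves": [[0,0,0,0,0,-0.035,0.02],[0,0,-4,0.003,-0.01,-0.055,0.02],[0,0,-12,0.01,-0.05,-0.055,0.02],[0,0,-20,0.017,-0.095,-0.055,0.02],[0,0,-28,0.025,-0.14,-0.055,0.02],[0,0,-36,0.033,-0.185,-0.055,0.02],[0,0,-44,0.04,-0.23,-0.055,0.02],[0,0,-52,0.048,-0.275,-0.055,0.02],[0,0,-60,0.056,-0.32,-0.055,0.02],[0,0,-68,0.064,-0.365,-0.055,0.02]]}}

```text
clock: 4.85
position: [0.5199, 0.0033, 0.3151]
ee_rot: [0.798, 0.602, -0.001, -0.0]
ft_force: [1.2, -0.4, -1.0]
grip_width: 0.339
```

```bash
python3 - <<'E'
from h import *
st(); go((.5305,.1333,.22),143)
E
```

```text
t4.85 pos [0.5199 0.0033 0.3151] yaw 74.04 z-axis [-0.0016 -0.0002] q7 1.130 F [ 1.2 -0.4 -1. ] M [ 0.007 -0.086  0.021] w 0.339
turn [-1.000e-01 -2.000e-02 -6.896e+01] shift [ 0.128  -0.0254  0.095 ]
```

>>> {"op": "move_arm", "data": {"moves": [[0,0,-8,0.02,-0.004,0,0.02],[0,0,-16,0.04,-0.008,0,0.02],[0,0,-24,0.06,-0.012,0,0.02],[0,0,-32,0.08,-0.016,0,0.02],[0,0,-40,0.1,-0.02,0,0.02],[0,0,-48,0.115,-0.023,0.02,0.02],[0,0,-56,0.128,-0.0254,0.045,0.02],[0,0,-64,0.128,-0.0254,0.075,0.02],[0,0,-69,0.128,-0.0254,0.095,0.02],[0,0,-69,0.128,-0.0254,0.095,0.02]]}}

```text
clock: 5.85
position: [0.5301, 0.1308, 0.2176]
ee_rot: [0.319, 0.948, -0.001, -0.003]
ft_force: [0.6, -0.5, -0.9]
grip_width: 0.342
```

```bash
python3 - <<'E'
from h import *
st(); go((.5305,.1333,.183),143)
E
```

```text
t5.85 pos [0.5301 0.1308 0.2176] yaw 142.82 z-axis [-0.0062 -0.0008] q7 1.973 F [ 0.6 -0.5 -0.9] M [-0.016  0.035 -0.039] w 0.342
turn [-0.25 -0.26 -0.18] shift [0.001  0.0023 0.0346]
```

>>> {"op": "move_arm", "data": {"moves": [[-0.2,-0.2,-0.2,0.001,0.0023,0.015,0.02],[-0.2,-0.2,-0.2,0.001,0.0023,0.03,0.02],[-0.2,-0.2,-0.2,0.001,0.0023,0.045,0.02],[-0.2,-0.2,-0.2,0.001,0.0023,0.05,0.02],[-0.2,-0.2,-0.2,0.001,0.0023,0.05,0.02],[-0.2,-0.2,-0.2,0.001,0.0023,0.05,0.02]]}}

```text
clock: 6.45
position: [0.533, 0.1342, 0.1718]
ee_rot: [0.318, 0.948, 0.001, 0.002]
ft_force: [0.3, 0.1, -0.2]
grip_width: 0.341
```

```bash
python3 - <<'E'
from h import *
st()
t=np.mean([cams.camera("top").astype(float) for _ in range(3)],0).astype(np.uint8)[:,:,::-1];s=np.mean([cams.camera("scene").astype(float) for _ in range(3)],0).astype(np.uint8)[:,:,::-1]
cv2.imwrite("pics/s1.png",s);st()
cv2.imwrite("pics/g3.png",np.hstack([crop(t,136,175,40,40,10),crop(s,307,165,40,40,10)]))
E
```

```text
t6.45 pos [0.533  0.1342 0.1718] yaw 142.91 z-axis [0.0054 0.0008] q7 1.939 F [ 0.3  0.1 -0.2] M [ 0.076  0.03  -0.05 ] w 0.341
t6.75 pos [0.5329 0.1341 0.1716] yaw 142.92 z-axis [0.0055 0.0006] q7 1.939 F [-0.3 -0.6 -1.8] M [-0.041  0.022  0.008] w 0.335
```

View pics/g3.png

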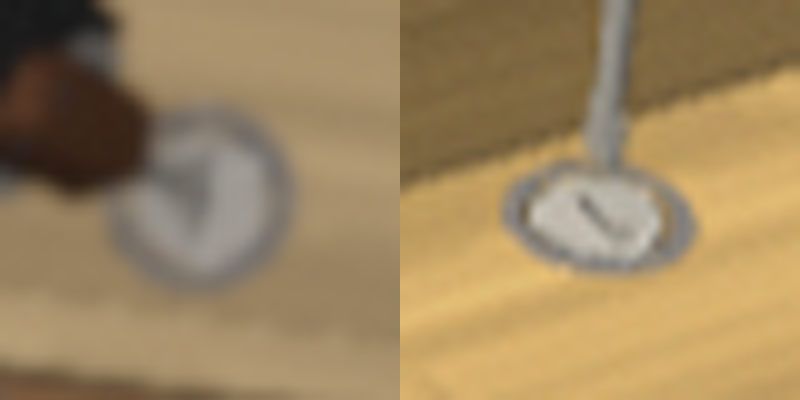

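```bash
python3 - <<'E'
from h import *
go((.5315,.1335,.1585),143)
f=lambda P,s,x0,y0:(np.array(P,float)+.5)/s-.5+[x0,y0]
print(ray("scene",f([(204,166)],10,307,165),.043),ray("scene",f([(207,217)],10,307,165),.0248))
E
```

```text
turn [ 0.22  0.23 -0.08] shift [ 0.0008 -0.0013  0.0131]
[[0.53356089 0.13134567 0.043     ]] [[0.53328962 0.13495108 0.0248    ]]
```

>>> {"op": "move_arm", "data": {"moves": [[0.22,0.23,0,0.0009,0.0012,0.004,0.02],[0.22,0.23,0,0.0009,0.0012,0.009,0.02],[0.22,0.23,0,0.0009,0.0012,0.0125,0.02],[0.22,0.23,0,0.0009,0.0012,0.0125,0.02],[0.22,0.23,0,0.0009,0.0012,0.0125,0.02]]}}

```text
clock: 7.25
position: [0.5327, 0.1356, 0.1587]
ee_rot: [0.318, 0.948, -0.0, -0.0]
ft_force: [0.5, 0.3, -0.6]
grip_width: 0.339
```

```bash
python3 - <<'E'
from h import *
st()
t=np.mean([cams.camera("top").astype(float) for _ in range(3)],0).astype(np.uint8)[:,:,::-1];s=np.mean([cams.camera("scene").astype(float) for _ in range(3)],0).astype(np.uint8)[:,:,::-1]
cv2.imwrite("pics/s2.png",s)
cv2.imwrite("pics/g4.png",np.hstack([crop(t,141,180,30,30,13),crop(s,312,170,30,30,13)]))
E
```

```text
t7.25 pos [0.5327 0.1356 0.1587] yaw 142.93 z-axis [-0.0009  0.    ] q7 1.926 F [ 0.5  0.3 -0.6] M [ 0.002 -0.045 -0.006] w 0.339
```

View pics/g4.png

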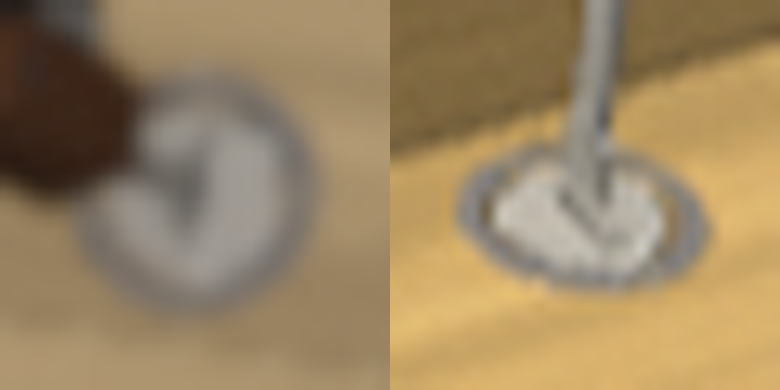

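```bash
python3 - <<'E'
from h import *
f=lambda P,s,x0,y0:(np.array(P,float)+.5)/s-.5+[x0,y0]
b=f([(178,187),(217,213)],13,312,170); sl=f([(172,190),(240,245)],13,312,170); rim=f([(195,216)],13,312,170)
print("blade",ray("scene",b,.0304),"slot",ray("scene",sl,.0248).round(4),"rim",ray("scene",rim,.0245))
# model overlay: predicted blade, slot at hypothesised poses
g=cv2.imread("pics/s2.png")[170:200,312:342]; g=cv2.resize(g,None,fx=18,fy=18,interpolation=cv2.INTER_CUBIC)
P=lambda p:((proj("scene",p)-[312,170]+.5)*18-.5).round().astype(int)
a=np.radians(-7);R2=np.array([[np.cos(a),-np.sin(a)],[np.sin(a),np.cos(a)]])
def rect(c,l,w,z):return np.c_[(R2@np.array([(-l,-w),(l,-w),(l,w),(-l,w)]).T).T/2+c,np.full(4,z)]
h=g.copy()
cv2.polylines(h,[P(rect((.5320,.1331),.017,.0035,.0248))],True,(0,255,0),1)
th=np.linspace(0,6.28,80)
for r in(.0175,.026):cv2.polylines(h,[P(np.c_[.5320+r*np.cos(th),.1331+r*np.sin(th),np.full(80,.025)])],True,(0,255,255),1)
cv2.polylines(h,[P(rect((.5327,.1356),.014,.0025,.0304))],True,(0,0,255),1)
cv2.imwrite("pics/ov.png",h)
E
```

```text
blade [[0.52791166 0.13196128 0.0304    ]
 [0.53907867 0.13248699 0.0304    ]] slot [[0.5225 0.1358 0.0248]
 [0.5445 0.1346 0.0248]] rim [[0.53162099 0.13398227 0.0245    ]]
```

View pics/ov.png

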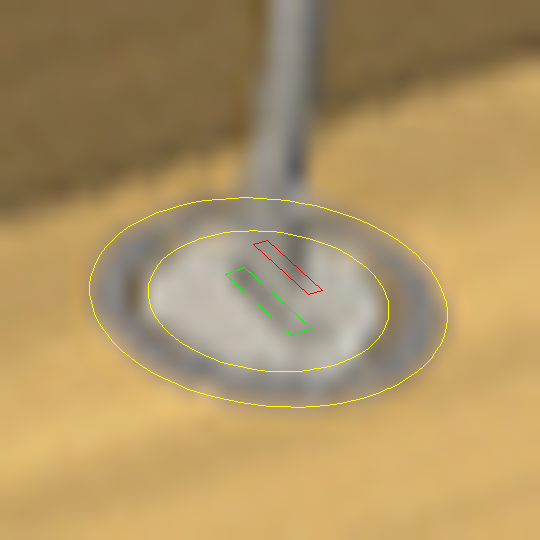

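The overlay shows the blade within about 1 mm of the slot sideways and perhaps 1 mm too far in +x. I'll shift it and lower gently, feeling for contact.

>>> {"op": "move_arm", "data": {"moves": [[0,0,0,0.0008,-0.0006,0.002,0.02],[0,0,0,0.0008,-0.0006,0.004,0.02],[0,0,0,0.0008,-0.0006,0.006,0.02],[0,0,0,0.0008,-0.0006,0.007,0.02],[0,0,0,0.0008,-0.0006,0.008,0.02],[0,0,0,0.0008,-0.0006,0.008,0.02]]}}

```text
clock: 8.15
position: [0.5317, 0.1356, 0.1506]
ee_rot: [0.318, 0.948, -0.0, -0.0]
ft_force: [-0.5, -0.2, -1.7]
grip_width: 0.339
```

```bash
python3 - <<'E'
from h import *
st()
E
```

```text
t8.15 pos [0.5317 0.1356 0.1506] yaw 142.93 z-axis [-0.0008 -0.    ] q7 1.920 F [-0.5 -0.2 -1.7] M [ 0.078 -0.031  0.011] w 0.339
```

>>> {"op": "move_arm", "data": {"moves": [[0,0,0,0,0,0.001,0.02],[0,0,0,0,0,0.002,0.02],[0,0,0,0,0,0.003,0.02],[0,0,0,0,0,0.004,0.02],[0,0,0,0,0,0.004,0.02]]}}

```text
clock: 8.65
position: [0.5317, 0.1356, 0.1467]
ee_rot: [0.318, 0.948, -0.0, -0.0]
ft_force: [-0.4, -0.5, -1.7]
grip_width: 0.337
```

```bash
python3 - <<'E'
from h import *
st()
t=np.mean([cams.camera("top").astype(float) for _ in range(2)],0).astype(np.uint8)[:,:,::-1];s=np.mean([cams.camera("scene").astype(float) for _ in range(2)],0).astype(np.uint8)[:,:,::-1]
cv2.imwrite("pics/g5.png",np.hstack([crop(t,141,180,30,30,13),crop(s,312,170,30,30,13)]))
E
```

```text
t8.65 pos [0.5317 0.1356 0.1467] yaw 142.93 z-axis [-0.0007 -0.    ] q7 1.917 F [-0.4 -0.5 -1.7] M [ 0.054 -0.012  0.003] w 0.337
```

View pics/g5.png

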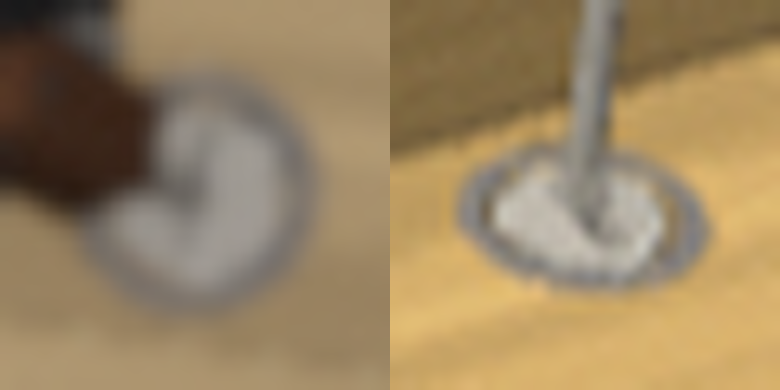

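The blade looks to be in the slot, and there has been no contact force. I'll continue down to the slot floor.

>>> {"op": "move_arm", "data": {"moves": [[0,0,0,0,0,0.0005,0.02],[0,0,0,0,0,0.001,0.02],[0,0,0,0,0,0.0015,0.02],[0,0,0,0,0,0.002,0.02],[0,0,0,0,0,0.0025,0.02],[0,0,0,0,0,0.0025,0.02]]}}

```text
clock: 9.45
position: [0.5323, 0.136, 0.1457]
ee_rot: [0.318, 0.948, 0.0, 0.0]
ft_force: [-2.5, -1.5, 12.5]
grip_width: 0.342
```

```bash
python3 - <<'E'
from h import *
st()
E
```

```text
t9.45 pos [0.5323 0.136  0.1457] yaw 142.94 z-axis [0.0009 0.    ] q7 1.915 F [-2.5 -1.5 12.5] M [-0.226  1.18   0.036] w 0.342
```

It touched the floor at TCP z ≈ 0.146, as expected, with 12 N, so the blade is seated. Now I'll turn clockwise in steps, watching Mz.

>>> {"op": "move_arm", "data": {"moves": [[0,0,4,0,0,-0.0005,0.02],[0,0,8,0,0,-0.0008,0.02],[0,0,12,0,0,-0.0008,0.02],[0,0,16,0,0,-0.0008,0.02],[0,0,20,0,0,-0.0008,0.02],[0,0,20,0,0,-0.0008,0.02]]}}

```text
clock: 10.05
position: [0.5325, 0.1353, 0.1459]
ee_rot: [0.479, 0.878, -0.0, 0.001]
ft_force: [-0.8, -0.6, 5.6]
grip_width: 0.336
```

```bash
python3 - <<'E'
from h import *
st()
E
```

```text
t10.05 pos [0.5325 0.1353 0.1459] yaw 122.78 z-axis [ 0.0012 -0.0008] q7 1.588 F [-0.8 -0.6  5.6] M [-0.544  0.047  0.194] w 0.336
```

>>> {"op": "move_arm", "data": {"moves": [[0,0,4,0,0,0,0.02],[0,0,8,0,0,0,0.02],[0,0,12,0,0,0,0.02],[0,0,16,0,0,0,0.02],[0,0,16,0,0,0,0.02]]}}

```text
clock: 10.55
position: [0.5325, 0.1349, 0.1459]
ee_rot: [0.596, 0.803, -0.0, 0.001]
ft_force: [0.3, -2.6, 5.8]
grip_width: 0.34
```

```bash
python3 - <<'E'
from h import *
for _ in range(3): st(); cams.camera("top")
E
```

```text
t10.55 pos [0.5325 0.1349 0.1459] yaw 106.77 z-axis [ 0.0012 -0.0014] q7 1.326 F [ 0.3 -2.6  5.8] M [-0.952  0.102  0.174] w 0.340
t10.60 pos [0.5325 0.1349 0.1459] yaw 106.87 z-axis [ 0.0012 -0.0014] q7 1.327 F [-0.3 -1.   5.8] M [-0.886 -0.019  0.146] w 0.340
t10.65 pos [0.5325 0.1349 0.1459] yaw 106.90 z-axis [ 0.0012 -0.0014] q7 1.328 F [ 0.  -2.8  6.6] M [-0.957  0.03   0.202] w 0.342
```

>>> {"op": "move_arm", "data": {"moves": [[0,0,4,-0.0004,0,0,0.02],[0,0,8,-0.0004,0,0,0.02],[0,0,12,-0.0004,0,0,0.02],[0,0,12,-0.0004,0,0,0.02]]}}

```text
clock: 11.1
position: [0.5325, 0.1344, 0.1459]
ee_rot: [0.677, 0.736, -0.0, 0.001]
ft_force: [-1.2, -2.2, 6.5]
grip_width: 0.337
```

```bash
cat >> h.py <<'E'
def avg(n=5):
    L=[]
    for _ in range(n):
        o=manip.get_obs(); L.append(np.r_[o['ft_force'],o['torque'],yaw(o)]); cams.camera("top")
    L=np.array(L); print("t%.2f F %s M %s sd %.3f yaw %.2f z %.4f"%(o['clock'],L[:,:3].mean(0).round(2),L[:,3:6].mean(0).round(3),L[:,5].std(),L[-1,6],o['position'][2]))
E
python3 -c "
from h import *
avg()"
```

```text
t11.30 F [-0.88 -2.73  6.71] M [-1.079  0.242  0.266] sd 0.017 yaw 94.92 z 0.1459
```

>>> {"op": "move_arm", "data": {"moves": [[0,0,2,-0.0002,0,0,0.02],[0,0,4,-0.0003,0,0,0.02],[0,0,6,-0.0003,0,0,0.02],[0,0,6,-0.0003,0,0,0.02]]}}

```text
clock: 11.75
position: [0.5324, 0.1341, 0.1459]
ee_rot: [0.714, 0.7, -0.0, 0.001]
ft_force: [-0.8, -3.2, 7.1]
grip_width: 0.34
```

```bash
python3 -c "
from h import *
avg()"
```

```text
t11.95 F [-1.24 -3.08  7.37] M [-1.088  0.411  0.307] sd 0.039 yaw 88.92 z 0.1459
```

>>> {"op": "move_arm", "data": {"moves": [[0,0,2,-0.0002,0,0,0.02],[0,0,4,-0.0003,0,0,0.02],[0,0,4,-0.0003,0,0,0.02]]}}

```text
clock: 12.3
position: [0.5323, 0.1339, 0.1459]
ee_rot: [0.738, 0.675, -0.0, 0.001]
ft_force: [-1.2, -2.3, 7.1]
grip_width: 0.338
```

```bash
python3 -c "
from h import *
avg(6)"
```

```text
t12.55 F [-1.53 -2.77  7.5 ] M [-1.009  0.532  0.291] sd 0.045 yaw 84.93 z 0.1459
```

>>> {"op": "move_arm", "data": {"moves": [[0,0,2,-0.0002,-0.0001,0,0.02],[0,0,4,-0.0004,-0.0002,0,0.02],[0,0,4,-0.0004,-0.0002,0,0.02]]}}

```text
clock: 12.9
position: [0.5321, 0.1336, 0.1459]
ee_rot: [0.761, 0.649, -0.0, 0.001]
ft_force: [-0.8, -2.3, 7.8]
grip_width: 0.337
```

```bash
python3 -c "
from h import *
avg(6)"
```

```text
t13.15 F [-1.37 -2.57  7.38] M [-0.927  0.459  0.411] sd 0.036 yaw 80.94 z 0.1459
```

```bash
python3 -c "
from h import *
avg(14)"
```

```text
t13.85 F [-1.17 -2.55  7.19] M [-0.921  0.455  0.399] sd 0.027 yaw 80.94 z 0.1459
```

>>> {"op": "move_arm", "data": {"moves": [[0,0,1,0,0,0,0.02],[0,0,2,0,0,0,0.02],[0,0,2,0,0,0,0.02]]}}

```text
clock: 14.2
position: [0.5321, 0.1335, 0.1459]
ee_rot: [0.772, 0.635, -0.0, 0.001]
ft_force: [-1.9, -2.8, 7.2]
grip_width: 0.34
```

```bash
python3 -c "
from h import *
avg(12)"
```

```text
t14.75 F [-1.45 -3.13  7.57] M [-1.005  0.521  0.472] sd 0.023 yaw 78.94 z 0.1459
```

0.47 N m is in the right band, so I'll stop tightening and unload the blade before lifting.

>>> {"op": "move_arm", "data": {"moves": [[0,0,-2,0,0,0,0.02],[0,0,-4,0,0,0,0.02],[0,0,-7,0,0,0,0.02],[0,0,-7,0,0,0,0.02]]}}

```text
clock: 15.2
position: [0.5322, 0.1338, 0.1459]
ee_rot: [0.731, 0.682, -0.0, 0.001]
ft_force: [-0.6, -1.7, 7.3]
grip_width: 0.338
```

```bash
python3 -c "
from h import *
avg(4)"
```

```text
t15.35 F [-0.57 -1.62  6.79] M [-0.659  0.313  0.2  ] sd 0.027 yaw 85.92 z 0.1459
```

>>> {"op": "move_arm", "data": {"moves": [[0,0,-2,0,0,0,0.02],[0,0,-5,0,0,0,0.02],[0,0,-5,0,0,-0.002,0.02],[0,0,-5,0,0,-0.006,0.02],[0,0,-5,0,0,-0.012,0.02],[0,0,-5,0,0,-0.03,0.02],[0,0,-5,0,0,-0.06,0.02],[0,0,-5,0,0,-0.1,0.02],[0,0,-5,0,0,-0.14,0.02],[0,0,-5,0,0,-0.17,0.02]]}}

```text
clock: 16.4
position: [0.5317, 0.1347, 0.3184]
ee_rot: [0.701, 0.713, 0.001, 0.0]
ft_force: [1.0, 0.3, -1.3]
grip_width: 0.333
```

```bash
python3 -c "
from h import *
avg(4)
st(); go((.4947,-.367,.316),6)"
```

```text
t16.55 F [-0.24  0.35 -0.36] M [ 0.031 -0.024  0.027] sd 0.029 yaw 90.91 z 0.3174
t16.60 pos [0.5317 0.1344 0.3156] yaw 90.91 z-axis [ 0.0003 -0.0001] q7 1.141 F [-0.2  0.4 -1.7] M [ 0.045 -0.007  0.014] w 0.336
turn [ 2.000e-02 -1.000e-02  8.491e+01] shift [-5.008e-01 -4.500e-02 -4.000e-04]
```

Released cleanly; the torque has returned to 0. Now I'll carry the driver back to its hole, where the grasp pose was (0.4941, -0.3686) at yaw 5.7.

>>> {"op": "move_arm", "data": {"moves": [[0,0,4,-0.025,-0.002,0,0.02],[0,0,12,-0.07,-0.006,0,0.02],[0,0,20,-0.115,-0.01,0,0.02],[0,0,28,-0.16,-0.014,0,0.02],[0,0,36,-0.205,-0.018,0,0.02],[0,0,44,-0.25,-0.022,0,0.02],[0,0,52,-0.295,-0.026,0,0.02],[0,0,60,-0.34,-0.03,0,0.02],[0,0,68,-0.385,-0.034,0,0.02],[0,0,76,-0.43,-0.039,0,0.02]]}}

```text
clock: 17.6
position: [0.4987, -0.2979, 0.3136]
ee_rot: [0.992, 0.127, -0.001, -0.001]
ft_force: [0.7, -0.6, -0.8]
grip_width: 0.339
```

```bash
python3 -c "
from h import *
cams.camera('top');cams.camera('top');cams.camera('top')
st(); go((.4941,-.3685,.235),5.7)"
```

```text
t17.75 pos [ 0.4977 -0.2997  0.3127] yaw 14.53 z-axis [-0.0043  0.0013] q7 0.649 F [ 0.2  0.9 -1.8] M [ 0.015 -0.017 -0.022] w 0.338
turn [-0.12  0.23  8.82] shift [-0.0205  0.0659  0.0776]
```

>>> {"op": "move_arm", "data": {"moves": [[0,0.1,4,-0.009,0.03,0,0.02],[-0.1,0.2,8,-0.018,0.055,0,0.02],[-0.1,0.2,8.8,-0.0205,0.066,0,0.02],[-0.1,0.2,8.8,-0.0205,0.066,0.03,0.02],[-0.1,0.2,8.8,-0.0205,0.066,0.06,0.02],[-0.1,0.2,8.8,-0.0205,0.066,0.075,0.02],[-0.1,0.2,8.8,-0.0205,0.066,0.075,0.02],[-0.1,0.2,8.8,-0.0205,0.066,0.075,0.02]]}}

```text
clock: 18.55
position: [0.4974, -0.3649, 0.2411]
ee_rot: [0.999, 0.054, 0.002, 0.001]
ft_force: [-0.1, -0.7, -0.7]
grip_width: 0.342
```

```bash
python3 -c "
from h import *
cams.camera('top');st(); go((.4941,-.3685,.20),5.7)
s=cams.camera('scene')[:,:,::-1];t=cams.camera('top')[:,:,::-1]
cv2.imwrite('pics/g6.png',np.hstack([crop(s,85,170,60,60,6),crop(t,320,175,60,60,6)]))"
```

```text
t18.60 pos [ 0.4976 -0.3653  0.2417] yaw 6.18 z-axis [ 0.0049 -0.0021] q7 0.587 F [-0.3 -0.2 -1.2] M [-0.002  0.001 -0.082] w 0.340
turn [ 0.15 -0.26  0.47] shift [-0.004   0.0027  0.0417]
```

View pics/g6.png

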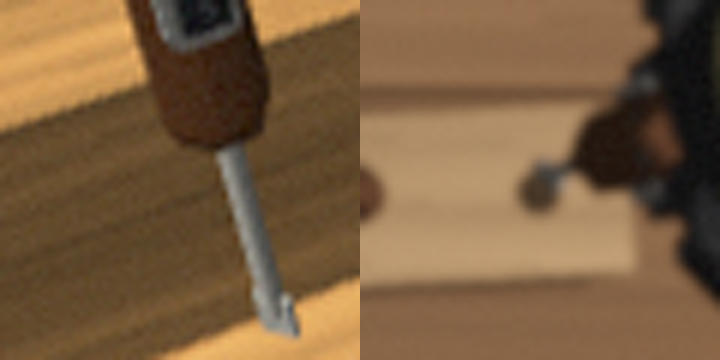

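The hole shows at top (350,206.5) with the blade just beside it. I'll correct the remaining 4 mm and descend gently.

>>> {"op": "move_arm", "data": {"moves": [[0.15,-0.26,0,-0.004,0.0027,0,0.02],[0.15,-0.26,0,-0.004,0.0027,0.005,0.02],[0.15,-0.26,0,-0.004,0.0027,0.01,0.02],[0.15,-0.26,0,-0.004,0.0027,0.01,0.02],[0.15,-0.26,0,-0.004,0.0027,0.01,0.02]]}}

```text
clock: 19.2
position: [0.4931, -0.3684, 0.2299]
ee_rot: [0.999, 0.054, -0.001, -0.001]
ft_force: [0.5, -0.1, -1.9]
grip_width: 0.334
```

```bash
python3 -c "
from h import *
cams.camera('top');st(); go((.4941,-.3685,.20),5.7)
print(ray('top',(320+177.5/6-.5,175+190/6-.5),.09))"
```

```text
t19.25 pos [ 0.4933 -0.3685  0.2301] yaw 6.13 z-axis [-0.0016  0.0011] q7 0.592 F [-0.4 -0.5 -1. ] M [0.026 0.013 0.026] w 0.335
turn [-0.07  0.09  0.43] shift [0.0009 0.0002 0.0301]
[[ 0.49455723 -0.3671686   0.09      ]]
```

>>> {"op": "move_arm", "data": {"moves": [[0,0,0.4,0.0009,0,0.005,0.02],[0,0,0.4,0.0009,0,0.01,0.02],[0,0,0.4,0.0009,0,0.0135,0.02],[0,0,0.4,0.0009,0,0.016,0.02],[0,0,0.4,0.0009,0,0.016,0.02]]}}

```text
clock: 19.75
position: [0.4939, -0.3683, 0.2136]
ee_rot: [0.999, 0.05, -0.001, -0.001]
ft_force: [0.1, 0.0, -1.2]
grip_width: 0.337
```

```bash
python3 -c "
from h import *
st(); go((.4941,-.3685,.1345),5.7)"
```

```text
t19.75 pos [ 0.4939 -0.3683  0.2136] yaw 5.73 z-axis [-0.0023  0.0015] q7 0.582 F [ 0.1  0.  -1.2] M [-0.029 -0.021  0.046] w 0.337
turn [-0.1   0.12  0.03] shift [0.0004 0.0004 0.0791]
```

The tip is in the hole with no contact, so I'll lower it fully.

>>> {"op": "move_arm", "data": {"moves": [[0,0,0,0.0003,0.0003,0.01,0.02],[0,0,0,0.0003,0.0003,0.025,0.02],[0,0,0,0.0003,0.0003,0.04,0.02],[0,0,0,0.0003,0.0003,0.055,0.02],[0,0,0,0.0003,0.0003,0.067,0.02],[0,0,0,0.0003,0.0003,0.074,0.02],[0,0,0,0.0003,0.0003,0.077,0.02],[0,0,0,0.0003,0.0003,0.078,0.02],[0,0,0,0.0003,0.0003,0.079,0.02],[0,0,0,0.0003,0.0003,0.079,0.02]]}}

```text
clock: 20.75
position: [0.4945, -0.3687, 0.1356]
ee_rot: [0.999, 0.05, -0.0, -0.0]
ft_force: [-0.5, 0.2, -0.6]
grip_width: 0.339
```

```bash
python3 -c "
from h import *
cams.camera('top');st()"
```

```text
t20.80 pos [ 0.4945 -0.3688  0.1356] yaw 5.73 z-axis [-0.0009  0.0005] q7 0.564 F [-1.2  1.1 -1. ] M [-0.008  0.047 -0.003] w 0.337
```

>>> {"op": "move_arm", "data": {"moves": [[0,0,0,0,0,0.001,0.02],[0,0,0,0,0,0.002,0.02],[0,0,0,0,0,0.0025,0.02],[0,0,0,0,0,0.0025,0.02]]}}

```text
clock: 21.2
position: [0.4945, -0.3687, 0.1334]
ee_rot: [0.999, 0.05, -0.001, -0.0]
ft_force: [-1.1, 0.3, 3.8]
grip_width: 0.338
```

```bash
python3 -c "
from h import *
cams.camera('top');st()"
```

```text
t21.25 pos [ 0.4944 -0.3687  0.1334] yaw 5.73 z-axis [-0.0011  0.0005] q7 0.563 F [-2.5  2.3  6.4] M [ 0.33   0.541 -0.053] w 0.336
```

It's resting on the block with about 5 N. I'll open the gripper and then withdraw straight up.

>>> {"op": "move_arm", "data": {"moves": [[0,0,0,0,0,0,0.03],[0,0,0,0,0,0,0.04],[0,0,0,0,0,0,0.055],[0,0,0,0,0,0,0.06],[0,0,0,0,0,0,0.06],[0,0,0,0,0,0,0.06]]}}

```text
clock: 21.85
position: [0.4942, -0.3686, 0.1326]
ee_rot: [0.999, 0.05, -0.001, -0.001]
ft_force: [-0.3, 0.1, -0.2]
grip_width: 0.702
```

>>> {"op": "move_arm", "data": {"moves": [[0,0,0,0,0,-0.01,0.06],[0,0,0,0,0,-0.03,0.06],[0,0,0,0,0,-0.06,0.06],[0,0,0,0,0,-0.1,0.06],[0,0,0,0,0,-0.14,0.06],[0,0,0,-0.04,0,-0.16,0.06],[0,0,0,-0.08,0,-0.16,0.06],[0,0,0,-0.1,0,-0.16,0.06],[0,0,0,-0.1,0,-0.16,0.06]]}}

```text
clock: 22.75
position: [0.3923, -0.3802, 0.2944]
ee_rot: [0.999, 0.048, -0.001, 0.001]
ft_force: [-0.0, -0.3, 0.3]
grip_width: 0.702
```

```bash
python3 - <<'E'
from h import *
st()
t=cams.camera("top")[:,:,::-1];s=cams.camera("scene")[:,:,::-1];st()
s0=cv2.imread("pics/scene0.png")
a=crop(s,80,170,100,100,3.8);b=crop(s,265,140,90,90,4.22)
cv2.imwrite("pics/fin.png",np.hstack([a,b[:380]] if b.shape[0]>=380 else [a[:b.shape[0]],b]))
# bystander displacement check
for n,A,B in(("scene",s0,s),("top",cv2.imread("pics/top0.png"),t)):
    for k,(x,y,w,h) in ({"tin":(335,208,30,32),"bowl":(205,250,85,65),"syrup":(90,245,60,95),"cross":(158,192,20,30)} if n=="scene" else {"tin":(172,120,26,28),"bowl":(255,108,60,60)}).items():
        P,Q=[cv2.cvtColor(np.ascontiguousarray(i[y:y+h,x:x+w]),cv2.COLOR_BGR2GRAY).astype(np.float32) for i in(A,B)]
        print(n,k,np.round(cv2.phaseCorrelate(P,Q)[0],2))
E
```

```text
t22.75 pos [ 0.3923 -0.3802  0.2944] yaw 5.49 z-axis [-0.0014 -0.0012] q7 0.744 F [-0.  -0.3  0.3] M [ 0.    -0.064  0.043] w 0.702
t22.85 pos [ 0.3953 -0.3786  0.2936] yaw 5.71 z-axis [-0.0007  0.0003] q7 0.742 F [0.7 0.2 0.4] M [ 0.03  -0.018  0.034] w 0.701
scene tin [-0.03 -0.02]
scene bowl [ 0.04 -0.03]
scene syrup [-0.02 -0.02]
scene cross [-0.12  0.  ]
top tin [0.49 0.02]
top bowl [-0.01 -0.02]
```

View pics/fin.png

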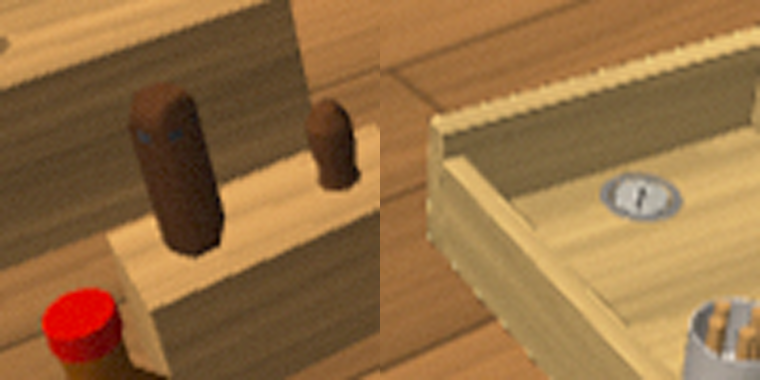

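The driver stands seated in its hole, the cam slot has turned and the bystanders are unmoved. Handing in.

```bash
python3 -c "
from h import *
print(manip.hand_in()); st()"
```

```text
the job is handed in; nothing more can be done
None
the job is handed in; nothing more can be done
```

The job is handed in at about 23 s of the 64 s. The cam is tightened and the big flat screwdriver is back upright in its own hole in the middle-sized block.

- **Seating:** the blade met the slot floor at the expected height, with about 12 N.
- **Tightening:** I turned the screwdriver clockwise about 64° in total and stopped at an average of 0.47 N m (noise about 0.02), inside the 0.4–0.5 band. I then backed off only to unload the blade before lifting.
- **Putting it back:** the handle came to rest on the block at the same height it was gripped at, within 0.1 mm. The gripper then opened and moved clear.
- **Last checks:**
  - The final picture shows the slot turned and the handle seated upright.
  - The tin, bowl, bottle and crosshead shifted by no more than 0.12 pixel in the scene view.
  - The tin showed 0.5 pixel (about 1.3 mm) in the top view, which disagrees with the scene view's 0.03. It is still far under the 20 mm limit.
- **Not measured:** the clamping force between the boards. I inferred it from the torque only. Contact force on the floor board was also not measured, but the wrist showed no contact until the slot floor.

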